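# Open the jar clamp of the preparation board

## Task

The honey jar stands between the jaws of the clamp on the wooden preparation board. With the fingertips press down the spring-loaded release tab on the sliding jaw and, keeping it down, push the jaw back along its bar, away from the jar, all the way to the end stop; then let the tab spring up again. Leave the jar standing where it is and do not disturb the other things.

Things in the scene. Friction and masses are not known exactly. Their poses are not given: they have to be found in the camera images.
- clamp_base: fixed wooden board 300 x 140 mm, top 18 mm above the worktop, with a clamp. Origin: centre of its underside, z up, x along the clamp's bar from fixed jaw (inner face x = -121 mm, 76 mm above worktop) to end stop (x = 132 to 145, 57 high). Steel bar: y = 0, 20 wide, top 46 above worktop, x = -45 to 132. x points roughly to the robot's left (world +y), up to 29 degrees either way
- jaw (a joint): how far the sliding jaw is back along the bar, m: 0 nearest the jar (face at x = -52 mm of clamp_base), 0.100 at the end stop. A ratchet (8 mm teeth) stops it going back unless the release is pressed over 5 mm; then it slides with 3 N friction. Toward the jar it clicks along under a few N. Jaw 78 mm long, 60 wide; face plate 11 thick with pad, top 76 above worktop
- release (a joint): how far the release tab is pressed straight down, m: 0 = up, 0.010 = fully down on its stop. Spring: 3 N at the top, 7 N fully down; it springs up when let go. At the start its pawl may rest on the slope of a tooth, so the tab may stand up to 5 mm down; it is free at 0 when the jaw is fully back. A fingertip pressing it drags the jaw along by friction, so lift straight off
- tab_top (a point): centre of the top of the ribbed release tab: flat dark plate on the sliding jaw, 46 mm long (along the bar), 40 wide, 66 above the worktop when up. It lies in a saddle: back of the face plate 30 mm from this point toward the jar, 10 higher than the tab; front of the rear lug 27 mm from this point toward the end stop. Sides open: nothing beside it within 12 mm below its raised top
- lug_front (a point): point on the front of the rear lug, an upright metal plate 56 mm wide behind the tab, rising 26 mm above the raised tab (to 92 above the worktop); this point is 78 above the worktop. A fingertip standing on the tab pushes against this plate to move the jaw back
- honey_jar: loose round honey jar with lid, 58 mm wide, 68 mm tall, standing upright on the board between the jaws; origin at the centre of its underside; z up
- sugar_bowl: bystander: loose white sugar bowl without a lid, 67 mm wide, 40 mm tall, on the worktop behind the board; origin under its centre
- teacup: bystander: loose white teacup, 91 x 122 x 72 mm with its handle, on the worktop behind the board; origin under its centre
- croissant: bystander: loose croissant, 76 x 95 x 60 mm, on the worktop past the end-stop end of the board; origin under its centre
Mind the look-alikes: they are no part of the job. Leave any orange or purple look-alike of the honey_jar alone.

How it is judged:
By the outcome, as a careful person would: the job done as asked, in the order asked, and still so for the second after the job is handed in, with the robot touching nothing.
It also fails if it takes over 38 s, if anything falls off the work surface, if the arm or the gripper's body presses on something with over 40 N, if the wrist force passes 120 N, or if a joint passes its speed limit or range.

## Robot

A 6-joint arm with a two-finger parallel gripper is mounted at the origin on a cart in front of the work surface, level with it; the furniture and walls round the work are solid. World frame = base frame: x ahead of the robot, y to its left, z up, the work surface at z = 0. Lengths are in m, angles in rad, forces in N, time in s.
With the tool pointing down it reaches from about 0.375 to 0.975 m from the base axis. Payload 3.8 kg.
Tool frame: the origin (TCP) lies between the finger pads; the fingertips stand 17 mm ahead of it and the grasp point (between the pads) lies 2 mm behind it; z points along the fingers, y is the line along which they close (so a half turn about z gives the same grasp; the last joint's range is limited). The gripper opens to 85 mm and grips with 20 to 120 N. Pads are 22 mm wide; open, the fingers measure 114 mm over their backs; the gripper's body (76 mm by 85 mm) begins 54 mm behind the grasp point. The pads swing forward as they close: fully open they stand 13 mm farther back than shut.
Start: joints at [1.281, 0.264, 1.604, -0, 1.274, -0.037], TCP at [0.169, 0.654, 0.248] pointing down, gripper open.
Joint ranges: [-2.63, 2.63], [-0.94, 2.18], [0.31, 2.57], [-1.31, 4.45], [0, 2.66], [-2.55, 2.55]. Speed limits (rad/s): [2.57, 2.57, 3.14, 3.14, 3.14, 3.14].

## Interface

Orientations are given as a rotation vector (axis times angle).
In Python, from workcell import bot gives the robot as it stands.
- The arm moves only by the tool play_rows, never from a script. Its argument "steps" is one flat list of numbers, 4 for each row, row after row: the shift along the tool's x, y, z in m, then the turn about the tool's z in rad. A call has 1 to 10 rows; each row is the pose to reach, as a shift and turn from the pose commanded when the call began, along the tool's axes at that moment; what a row does not reach only later rows make up. A row lasts 1/8 s, in which the tool goes at most 62.5 mm and 10.7 degrees, less where a joint would pass 70% of its speed; a pose out of reach is approached as far as the arm can. A call with a gripper value outside its range is refused whole. "jaw" is the closure in counts, from 0 (fully open) to 255 (shut), set as the call begins (left out, the last holds). The fingers move at their own pace and stop on an object; "grip_force" is the grip in N (left out, the last holds). Time passes only in rows, so rows that repeat a pose let the fingers close. It gives the time, the measured TCP pose, the force, the opening and the grip force at its end, in the units of the state.
- bot.read_state(): the state, without advancing time (a new reading comes with each control period).
- bot.read_camera(name): name is "scene" or "top" or "wrist"; returns a dict with "pixels" (384x512x3 uint8, blue, green, red), "mtx" (3x3 intrinsics, pixels), "R" (3x3) and "t" (3): a world point X has camera coordinates R X + t. Camera axes: x right, y down, z forward; pixel columns grow to the right and rows downward; lengths in m; the calibration is good to about 2 mm. The wrist camera is an equidistant fisheye: a pixel r from the principal point sees the ray r / f radians off the axis. A picture is of the moment at which its call begins. There is no depth.
- bot.finish_job(): hands the job in; it is judged then, once.
The state is a dict: "time": time; "q": joint angles; "joint_vel": joint speeds; "joint_torque": joint torques, N m; "tool_pos": TCP position; "tcp_rot": TCP orientation; "wrist_force": force on the tool from outside, world axes, zero at the start; "torque": the same for the moment, N m; "width": opening from 0.0 (shut) to 1.0 (fully open); "grip_force": force on a finger pad.
Only numpy, scipy, OpenCV 4.12 (cv2) and the standard library are available. Lean on these libraries where they do the work, as an engineer would, in place of code of your own. Each camera call takes 0.05 s, during which the arm holds its last target. There are 200 camera calls.

## Working session

There is one attempt and no reset: what is moved stays moved. The work goes in short steps, Python scripts to look and compute and a tool call to move; the robot and the scene stay as the last step left them, time stands still between calls to the robot, and variables do not carry over. Pictures are saved under pics/ and viewed, at most 10 in all, crops included, and the job is handed in when it is done.

Besides the shell and the picture viewer there is one more tool, called after "Emit:" as name(argument=value, ...), one argument or row to a line, values as JSON. play_rows: Moves the arm, as the interface text tells. Its arguments: {"type":"object","properties":{"steps":{"type":"array"},"jaw":{"type":"number"},"grip_force":{"type":"number"}},"required":["steps"]}

```bash
mkdir -p pics; python3 - <<'E'
from workcell import bot
import cv2,pickle
d={}
for n in("scene","top"):
    c=bot.read_camera(n);d[n]=c;cv2.imwrite(f"pics/{n}0.png",c["pixels"])
    print(n,c["mtx"].tolist(),c["R"].tolist(),c["t"].tolist())
pickle.dump(d,open("c0.pkl","wb"))
print(bot.read_state())
E
```

```text
scene [[478.67794887965584, 0.0, 255.09551196072405], [0.0, 478.67794887965584, 194.8217361233631], [0.0, 0.0, 1.0]] [[0.7825598321390909, -0.6225724781371318, -0.0019022588225643148], [-0.4434738915153307, -0.5552871770335474, -0.7035531668369934], [0.43695653864736517, 0.5514160502635955, -0.7106400796781799]] [-0.33198626664807773, 0.4223984776110572, 0.9437114725065293]
top [[435.0974981443721, 0.0, 249.44208642155786], [0.0, 435.0974981443721, 191.1863996248552], [0.0, 0.0, 1.0]] [[-0.020728027111973756, -0.9996794833995696, 0.014535451902677595], [-0.9857680140364795, 0.018009286067757486, -0.16714391439087642], [0.16682856888021372, -0.017793147144320787, -0.985825355993687]] [0.18982575931203166, 0.5702652073704985, 1.2396280235240495]
{'time': 0.1, 'q': array([ 1.28111807e+00,  2.64685358e-01,  1.60522818e+00,  5.42235681e-07,
        1.27371509e+00, -3.69010593e-02]), 'joint_vel': array([ 0.0001729 , -0.00287497, -0.00279   ,  0.00011462,  0.00035672,
        0.00119901]), 'joint_torque': array([ 1.81309917e-05, -5.16709435e+01, -3.68587017e+01, -3.85327064e-05,
        6.22061067e-03, -8.66882971e-06]), 'tool_pos': array([0.16863705, 0.65294971, 0.24708641]), 'tcp_rot': array([-0.39596348, -3.11620357,  0.00315509]), 'wrist_force': array([ 0.30567824,  0.05176082, -0.2393528 ]), 'torque': array([ 0.01531567, -0.0115711 ,  0.0222717 ]), 'grip_force': 0.0, 'width': 1.0016838298039394}
```

View pics/scene0.png

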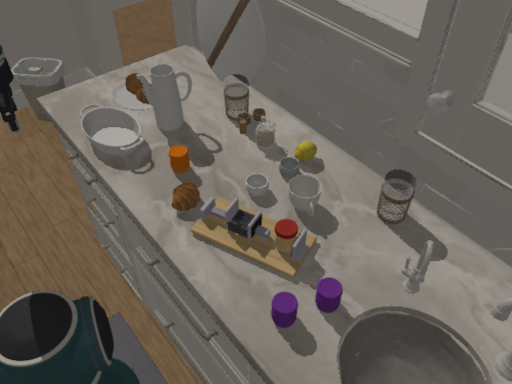

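View pics/top0.png

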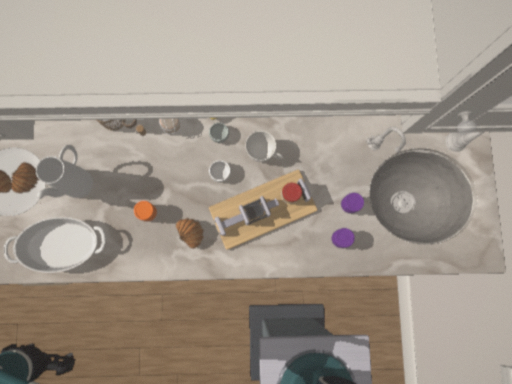

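The board is at about (265,210) in top and (255,237) in scene. The jar has a red lid at the right end, with the end stop at the left. I'll enlarge both crops to measure it.

```bash
python3 - <<'E'
import cv2,pickle,numpy as np
d=pickle.load(open("c0.pkl","rb"))
a=d["top"]["pixels"][160:260,195:330];b=d["scene"]["pixels"][185:285,185:320]
f=lambda i:cv2.resize(i,None,fx=5.9,fy=5.9,interpolation=cv2.INTER_CUBIC)[:590]
cv2.imwrite("pics/a.png",f(a));cv2.imwrite("pics/b.png",f(b))
E
```

```text
(no output)
```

View pics/a.png

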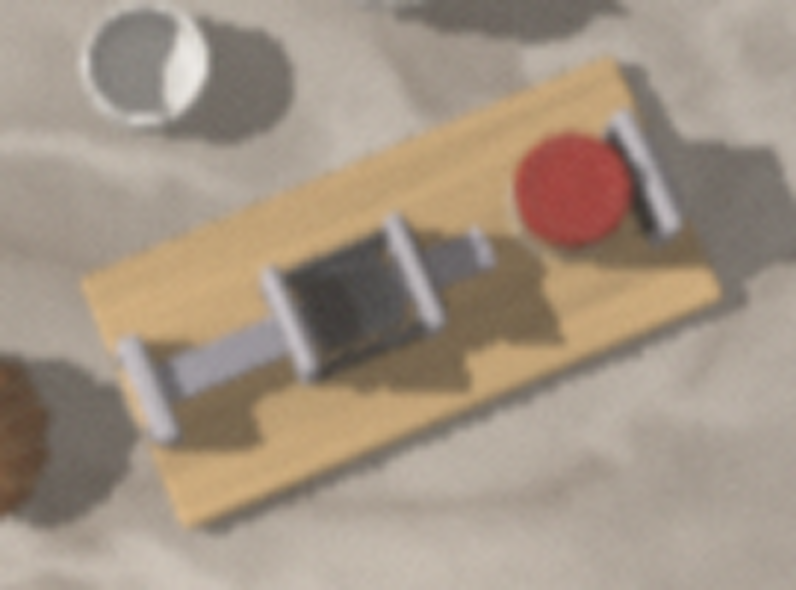

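View pics/b.png

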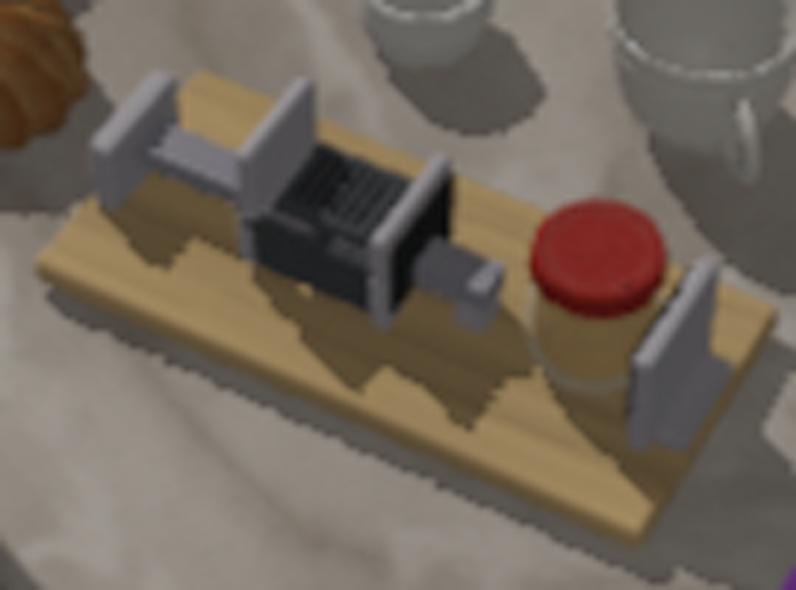

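```bash
cat > h.py <<'E'
import numpy as np
from scipy.optimize import least_squares
def proj(c,X):
    p=np.atleast_2d(X)@np.array(c["R"]).T+c["t"];p=p@np.array(c["mtx"]).T
    return p[:,:2]/p[:,2:]
def world(p,X):
    X=np.atleast_2d(X);c,s=np.cos(p[2]),np.sin(p[2])
    return np.c_[p[0]+c*X[:,0]-s*X[:,1],p[1]+s*X[:,0]+c*X[:,1],X[:,2]]
E
python3 - <<'E'
import pickle
from h import *
d=pickle.load(open("c0.pkl","rb"))
B=[(.15,-.07),(.15,.07),(-.15,-.07),(-.15,.07)]
bt=[(83,285),(188,523),(612,60),(720,290)];bs=[(205,75),(40,264),(775,312),(637,530)]
J=[(-.0465,-.03,.076),(-.0465,.03,.076),(.021,-.028,.092),(.021,.028,.092)]
jt=[(395,218),(433,324),(271,270),(309,373)];js=[(446,160),(379,240),(308,85),(246,210)]
js[3]=(247,152+0)  # lug near corner, read below
J2=J[:3]; js=js[:3]
S=[(.1385,-.025,.057)]
un=lambda p,o:(np.array(p)+.5)/5.9-.5+o
def res(v):
    p=v[:3];sh=lambda L:[(x+v[3],y,z) for x,y,z in L]
    r=[]
    b=[(x,y,.018) for x,y in B]
    for c,pts,X in(("top",bt,b),("top",jt,sh(J)),("scene",bs,b),("scene",js,sh(J2))):
        r.append(proj(d[c],world(p,X))-un(pts,(195,160) if c=="top" else (185,185)))
    return np.concatenate(r).ravel()
s=least_squares(res,[.5,0,1.9,.03],loss="soft_l1")
print(s.x,np.degrees(s.x[2]));print(res(s.x).reshape(-1,2).round(2).tolist())
p=s.x;j=p[3]
print("tab,lug,jawfrontlow",world(p,[(-.011+j,0,.066),(.016+j,0,.078),(.132,0,0)]))
# jar lid from top z=.086
c=d["top"];u=np.r_[un((573,190),(195,160)),1];ray=c["R"].T@np.linalg.inv(c["mtx"])@u;o=-c["R"].T@c["t"]
print("jar",o+ray*(.086-o[2])/ray[2])
E
```

```text
[0.52637406 0.13837418 1.95754422 0.04205072] 112.15902217729158
[[-0.73, -1.47], [-0.41, 1.39], [0.48, -1.75], [1.4, 1.07], [-0.34, -1.1], [1.6, -0.05], [-0.62, -0.89], [0.76, -0.24], [-1.15, -1.04], [-2.07, 0.38], [1.05, -0.51], [0.35, 2.08], [-0.26, -0.46], [-0.72, 1.63], [-0.33, -0.98]]
tab,lug,jawfrontlow [[0.5146624  0.16713152 0.066     ]
 [0.50447858 0.19213731 0.078     ]
 [0.4765865  0.26062474 0.        ]]
jar [0.5632296  0.05822274 0.086     ]
```

Fit: clamp yaw is about 112.2° and jaw about 0.042. The residuals are symmetric, which fits rounded board edges. The jar is about 71 mm from the tab, which is plausible. Next I'll compute the approach.

```bash
cat >> h.py <<'E'
from scipy.spatial.transform import Rotation as Ro
P=[0.52637,0.13837,1.95754]
def go(st,cx,cy,z,p=P):
    R=Ro.from_rotvec(st["tcp_rot"]).as_matrix()
    t=world(p,(cx,cy,z))[0]
    a=np.arctan2(R[1,0],R[0,0])-p[2]
    return R.T@(t-st["tool_pos"]),(a+np.pi)%(2*np.pi)-np.pi
E
python3 - <<'E'
from workcell import bot
from h import *
print(go(bot.read_state(),.037,0,.2))
E
```

```text
(array([-0.45297963, -0.37897562,  0.04782331]), np.float64(0.9312752239175319))
```

Emit:
play_rows(
  steps=[-0.03,-0.025,0,0.05,-0.07,-0.06,0,0.15,-0.115,-0.097,0,0.25,-0.16,-0.135,0,0.38,-0.205,-0.172,0,0.5,-0.25,-0.21,0,0.62,-0.295,-0.248,0,0.73,-0.34,-0.285,0,0.83,-0.385,-0.323,0,0.9,-0.42,-0.352,0,0.93],
  jaw=255,
  grip_force=20,
)

```text
time: 1.35
tool_pos: [0.4882, 0.2055, 0.2479]
tcp_rot: [-1.755, -2.606, 0.001]
wrist_force: [-0.1, 0.4, -0.1]
width: -0.005
grip_force: 0.0
```

```bash
python3 - <<'E'
from workcell import bot
from h import *
s=bot.read_state();print(s["time"],s["tool_pos"],s["width"],go(s,.037,0,.2))
E
```

```text
1.35 [0.48817024 0.20551035 0.24791828] -0.0045362620097311145 (array([-0.0395699 ,  0.0101253 ,  0.04791961]), np.float64(-0.0012244343891953946))
```

Emit:
play_rows(
  steps=[-0.02,0.005,0.02,0,-0.039,0.01,0.05,0,-0.0395,0.01,0.075,0,-0.0395,0.01,0.078,0,-0.0395,0.01,0.078,0],
)

```text
time: 1.98
tool_pos: [0.5116, 0.1751, 0.1705]
tcp_rot: [-1.751, -2.608, 0.0]
wrist_force: [1.2, -0.0, 1.1]
width: 0.004
grip_force: 0.0
```

```bash
python3 - <<'E'
from workcell import bot
from h import *
import cv2,pickle
s=bot.read_state();print(s["time"],s["tool_pos"],go(s,.037,0,.2))
w=bot.read_camera("wrist");t=bot.read_camera("scene")
pickle.dump((w,t,s),open("c1.pkl","wb"))
f=cv2.resize(t["pixels"][120:285,170:335],(590,590),interpolation=cv2.INTER_CUBIC)
cv2.imwrite("pics/w1.png",w["pixels"]);cv2.imwrite("pics/s1.png",f)
print(w["mtx"],w["R"],w["t"])
E
```

```text
1.975 [0.51163819 0.17509308 0.17053731] (array([-0.00256549, -0.00021268, -0.02946281]), np.float64(0.0015257962267583025))
[[297.31863964   0.         252.76978235]
 [  0.         297.31863964 192.07092827]
 [  0.           0.           1.        ]] [[ 9.25857455e-01  3.77872892e-01 -2.27206280e-04]
 [ 3.63342611e-01 -8.90090161e-01  2.75175676e-01]
 [ 1.03779194e-01 -2.54856005e-01 -9.61393934e-01]] [-0.53939494 -0.044198    0.29520649]
```

View pics/w1.png

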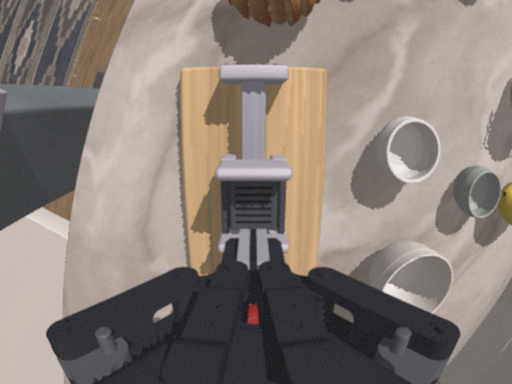

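View pics/s1.png

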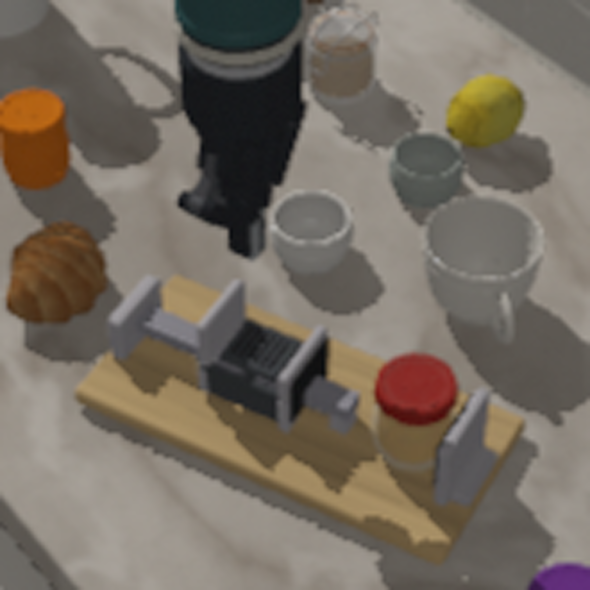

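Wrist view: the lug's top bar spans columns 217–291, rows 160–181. The end stop spans columns 220–288, rows 65–82, and the tab is at about (253,205). The fingertips are in line with the bar. I'll check this numerically.

```bash
python3 - <<'E'
import pickle
from h import *
w,t,s=pickle.load(open("c1.pkl","rb"))
K=w["mtx"];R=w["R"];T=w["t"];o=-R.T@T
def back(u,v,z):
    a=np.array([(u-K[0,2])/K[0,0],(v-K[1,2])/K[1,1]]);r=np.hypot(*a)
    ray=R.T@np.r_[a/r*np.sin(r),np.cos(r)];return o+ray*(z-o[2])/ray[2]
c,sn=np.cos(P[2]),np.sin(P[2])
def cl(X):
    d=X[:2]-np.array(P[:2]);return (np.array([c*d[0]+sn*d[1],-sn*d[0]+c*d[1]])*1e3).round(1)
print("cam",cl(o),o[2],"tcp",cl(s["tool_pos"]))
for n,u,v,z in[("lugtopL",217,171,.092),("lugtopR",291,171,.092),("lugrear",254,160,.092),("lugfront",254,181,.092),("stopL",220,74,.057),("stopR",288,74,.057),("boardL",182,70,.018),("boardR",327,70,.018),("boardL2",188,200,.018),("boardR2",322,200,.018),("plate",221,243,.076),("plateR",287,243,.076),("tabrear",253,181,.062),("tabfront",253,229,.064),("tabL",232,205,.064),("tabR",275,205,.064)]:
    print(n,cl(back(u,v,z)))
E
```

```text
cam [109.5   0.3] 0.29584938869726535 tcp [39.6 -0.2]
lugtopL [66.6 25.4]
lugtopR [ 66.6 -26.6]
lugrear [74.4 -0.6]
lugfront [59.3 -0.6]
stopL [138.3  26.2]
stopR [138.4 -27.6]
boardL [148.5  66.4]
boardR [148.8 -69.1]
boardL2 [21.7 64.7]
boardR2 [ 21.8 -68.8]
plate [ 3.1 26.3]
plateR [  3.1 -27.9]
tabrear [51.9  0.1]
tabfront [10.7  0. ]
tabL [32.1 17.3]
tabR [ 32.1 -18.1]
```

Jaw is about 0.045, the tab centre is at clamp x ≈ 34 and the lug front at ≈ 61. The fingertips span about 28–50, clear of both plates. Descending.

Emit:
play_rows(
  steps=[0,0,0.03,0,0,0,0.06,0,0,0,0.078,0,0,0,0.083,0,0,0,0.087,0,0,0,0.09,0,0,0,0.09,0],
)

```text
time: 2.95
tool_pos: [0.512, 0.175, 0.0808]
tcp_rot: [1.751, 2.608, 0.001]
wrist_force: [-0.3, -0.3, 0.3]
width: 0.0
grip_force: 0.0
```

Emit:
play_rows(
  steps=[0,0,0.002,0,0,0,0.003,0,0,0,0.004,0,0,0,0.004,0],
)

```text
time: 3.45
tool_pos: [0.5122, 0.175, 0.0768]
tcp_rot: [1.751, 2.607, 0.001]
wrist_force: [-0.7, 1.1, 4.5]
width: 0.003
grip_force: 2.5
```

Emit:
play_rows(
  steps=[0,0,0.002,0,0,0,0.003,0,0,0,0.004,0,0,0,0.004,0],
)

```text
time: 3.95
tool_pos: [0.5122, 0.1751, 0.073]
tcp_rot: [1.751, 2.607, 0.001]
wrist_force: [-0.6, 0.1, 6.8]
width: -0.004
grip_force: 3.4
```

Emit:
play_rows(
  steps=[0,0,0.0005,0,0.003,0,0.0005,0,0.006,0,0.0005,0,0.009,0,0.0005,0,0.012,0,0.0005,0,0.015,0,0.0005,0,0.018,0,0.0005,0,0.018,0,0.0005,0],
)

```text
time: 4.95
tool_pos: [0.5056, 0.1913, 0.073]
tcp_rot: [1.75, 2.607, 0.001]
wrist_force: [-1.6, -2.3, 9.6]
width: -0.004
grip_force: 4.7
```

Emit:
play_rows(
  steps=[0.005,0,0,0,0.01,0,0,0,0.015,0,0,0,0.02,0,0,0,0.025,0,0,0,0.03,0,0,0,0.035,0,0,0,0.038,0,0,0,0.038,0,0,0],
)

```text
time: 6.08
tool_pos: [0.4913, 0.2267, 0.073]
tcp_rot: [1.75, 2.607, 0.001]
wrist_force: [-1.1, -2.3, 9.0]
width: -0.0
grip_force: 4.7
```

```bash
python3 - <<'E'
from workcell import bot
from h import *
import cv2
s=bot.read_state();print(s["time"],s["tool_pos"],go(s,.116-.0,0,.073),s["wrist_force"])
w=bot.read_camera("wrist")
cv2.imwrite("pics/w2.png",w["pixels"])
E
```

```text
6.075 [0.49127754 0.22670029 0.07295913] (array([ 2.09589300e-02, -7.79361921e-04, -5.92888698e-05]), np.float64(0.001712421706409284)) [-1.05684505 -2.25708977  8.95443611]
```

View pics/w2.png

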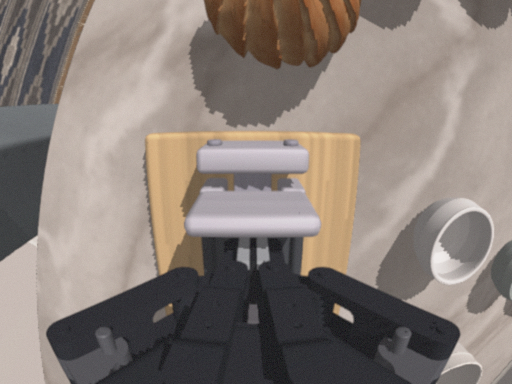

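The jaw is sliding with the tab held down, with the lug at rows 190–235 and the stop at rows 140–170. I'll continue gently to the end stop.

Emit:
play_rows(
  steps=[0.003,0,0,0,0.006,0,0,0,0.008,0,0,0,0.01,0,0,0,0.01,0,0,0],
)

```text
time: 6.75
tool_pos: [0.4883, 0.2353, 0.073]
tcp_rot: [1.749, 2.606, 0.001]
wrist_force: [1.7, -4.7, 7.8]
width: -0.001
grip_force: 3.9
```

Emit:
play_rows(
  steps=[0.002,0,0,0,0.004,0,0,0,0.006,0,0,0,0.006,0,0,0],
)

```text
time: 7.25
tool_pos: [0.4875, 0.2374, 0.073]
tcp_rot: [1.744, 2.603, -0.004]
wrist_force: [7.8, -19.4, 8.5]
width: 0.002
grip_force: 14.8
```

The force along the bar is 21 N and motion has stopped with the TCP at x ≈ 106, so the jaw is at the end stop. I'll ease the push, keeping a slight bias toward the stop, and lift straight off.

Emit:
play_rows(
  steps=[-0.002,0,0,0,-0.004,0,0,0,-0.004,0,0,0],
)

```text
time: 7.62
tool_pos: [0.4876, 0.2372, 0.0729]
tcp_rot: [1.75, 2.606, 0.002]
wrist_force: [0.5, -4.8, 7.4]
width: -0.003
grip_force: 4.0
```

Emit:
play_rows(
  steps=[0,0,-0.003,0,0,0,-0.006,0,0,0,-0.01,0,0,0,-0.015,0,0,0,-0.025,0],
)

```text
time: 8.25
tool_pos: [0.4844, 0.236, 0.0948]
tcp_rot: [-1.75, -2.608, 0.008]
wrist_force: [1.7, -4.8, -3.7]
width: -0.005
grip_force: 2.6
```

Emit:
play_rows(
  steps=[0,0,-0.02,0,0,0,-0.05,0,0,0,-0.08,0,0,0,-0.11,0,0,0,-0.12,0,0,0,-0.12,0,0,0,-0.12,0],
)

```text
time: 9.12
tool_pos: [0.4849, 0.2375, 0.215]
tcp_rot: [-1.751, -2.607, 0.004]
wrist_force: [0.2, -0.6, 0.6]
width: 0.0
grip_force: 0.0
```

```bash
python3 - <<'E'
from workcell import bot
import cv2,numpy as np
w=bot.read_camera("wrist")["pixels"];t=bot.read_camera("scene")["pixels"]
a=cv2.resize(t[150:285,185:320],(400,400),interpolation=cv2.INTER_CUBIC)
b=w[:,60:460]
cv2.imwrite("pics/f.png",np.hstack([a,cv2.resize(b,(400,400))]))
E
```

```text
(no output)
```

View pics/f.png

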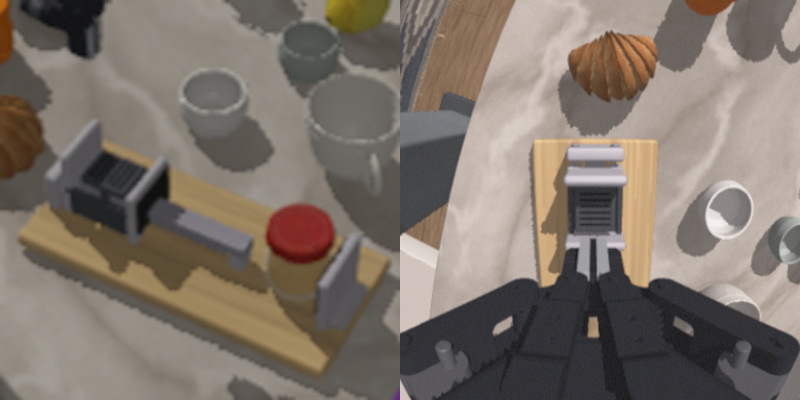

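The jar is standing and the jaw is at the stop end. I'll check the lug position numerically before handing in.

```bash
python3 - <<'E'
from workcell import bot
from h import *
w=bot.read_camera("wrist");K=w["mtx"];R=w["R"];o=-R.T@w["t"]
def back(u,v,z):
    a=np.array([(u-K[0,2])/K[0,0],(v-K[1,2])/K[1,1]]);r=np.hypot(*a)
    ray=R.T@np.r_[a/r*np.sin(r),np.cos(r)];X=o+ray*(z-o[2])/ray[2]
    d=X[:2]-P[:2];return (np.cos(P[2])*d[0]+np.sin(P[2])*d[1])*1e3
for n,v,z in(("lug c",176,.092),("stop c",154,.057),("plate c",245,.076)):print(n,back(255,v*.96,z))
g=w["pixels"][:,:,:].mean(2)[:,250:260].mean(1);print(g[135:250].astype(int).tolist())
E
```

```text
lug c 126.75389134832713
stop c 140.31691067089096
plate c 58.09987985448054
[191, 184, 178, 175, 174, 174, 182, 202, 214, 213, 208, 204, 200, 195, 191, 186, 182, 170, 143, 113, 100, 100, 100, 100, 103, 120, 150, 171, 174, 175, 175, 175, 178, 192, 210, 217, 218, 216, 211, 194, 172, 149, 126, 101, 71, 55, 53, 55, 54, 45, 37, 33, 45, 53, 53, 47, 39, 35, 43, 52, 53, 48, 42, 46, 68, 81, 82, 73, 55, 54, 70, 81, 82, 69, 50, 53, 71, 81, 81, 66, 46, 58, 75, 81, 82, 80, 78, 84, 94, 98, 110, 145, 164, 150, 117, 99, 95, 94, 95, 95, 92, 89, 91, 90, 90, 90, 90, 90, 90, 90, 87, 87, 87, 86, 85]
```

```bash
python3 -c "
from workcell import bot
print(bot.finish_job())"
```

```text
the job is handed in; nothing more can be done
None
```

I held the release tab down, pushed the jaw back until it hit the end stop (21 N, no further motion), lifted straight off and handed in at about 9 s. The jar is standing and the final pictures show nothing else disturbed, but I confirmed the tab's spring-up only by lifting clear, not by measuring it.

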